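# Run the fingertips along the sachet caddy and shut its lids

### The arm

A 6-joint arm with a two-finger parallel gripper is mounted at the origin on the work surface. World frame = base frame: x ahead of the robot, y to its left, z up, the work surface at z = 0. Lengths are in mm, angles in rad, forces in N, time in s.
With the tool pointing down it reaches from about 350 to 975 mm from the base axis. Payload 7.1 kg.
Tool frame: the origin (TCP) lies at the very end of the fingers, on their centre line; the grasp point (between the pads) lies 19 mm behind it; z points along the fingers, y is the line along which they close (so a half turn about z gives the same grasp; the last joint's range is limited). The gripper opens to 88 mm and grips with 3 to 60 N. Pads are 20 mm wide; open, the fingers measure 115 mm over their backs; the gripper's body (75 mm by 178 mm) begins 61 mm behind the grasp point.
Start: joints at [-1.231, 0.423, 1.63, -0, 1.089, -0.019], TCP at [219.486, -585.176, 222.675] pointing down, gripper open.
Joint ranges: [-3, 3], [-0.9, 2.11], [0.09, 2.58], [-1.31, 4.45], [0.11, 2.69], [-2.54, 2.54]. Speed limits (rad/s): [2.39, 2.39, 3.01, 3.14, 3.14, 3.14].

### API

Orientations are given as a rotation vector (axis times angle).
In Python, from workcell import sensors, imaging, close_job gives the robot as it stands. The module is installed in compiled form; this text tells all that it offers.
- The arm moves only by the tool servo_tool, never from a script. Its argument "steps" is a list of rows, each a list of 3 entries, a list of its own where there are three numbers: the shift along the world's x, y, z in m, then the turn, a rotation vector about the world's x, y, z in degrees, then the opening, from -1 (shut) to 1 (fully open). A call has exactly 8 rows; each row shifts and turns the commanded pose from where the row before left it; what a row does not reach is not made up. A row lasts 1/12 s, in which the tool goes at most 41.7 mm and 7.16 degrees, less where a joint would pass 70% of its speed; a pose out of reach is approached as far as the arm can. A call is refused whole if a number of a shift passes 0.0417 or a number of a turn 7.16, either way. A call with a gripper value outside its range is refused whole. The fingers move at their own pace and stop on an object; the grip force is fixed at half the most. Time passes only in rows, so rows that do not move let the fingers close, or fill a call up. It gives the time, the measured TCP pose, the force, the opening and the grip force at its end, in the units of the state.
- sensors.get_obs(): the state, without advancing time (a new reading comes with each control period).
- imaging.get_image(name): name is "side" or "top" or "wrist"; returns a dict with "color" (384x512x3 uint8, blue, green, red), "range_z" (384x512 float32, mm along the optical axis (not along the pixel's ray), 0 where there is no reading), "vertical_fov" (degrees; the focal length in pixels is half the picture's height over the tangent of half this angle, whatever the lens; pixels are square), "cx", "cy" (the principal point, pixels), "rvec" (rotation vector, rad) and "tvec" (3), from world to camera coordinates, as OpenCV has them; the wrist camera has in their place "tool_from_camera" (4x4, takes a point from camera to tool coordinates, whose origin is the TCP and whose axes are the flange's). Camera axes: x right, y down, z forward; pixel columns grow to the right and rows downward; lengths in mm; the calibration is good to about 2 mm. The wrist camera is an equidistant fisheye: a pixel r from the principal point sees the ray r / f radians off the axis. A picture is of the moment at which its call begins: read the wrist's pose just before it.
- close_job(): hands the job in; it is judged then, once.
The state is a dict: "t": time; "qpos": joint angles; "qvel": joint speeds; "joint_torque": joint torques, N m; "ee_pos": TCP position; "orientation": TCP orientation; "ft_force": force on the tool from outside, world axes, zero at the start; "moment": the same for the moment, N m; "width": finger opening in mm; "grasp_force": force on a finger pad.
Only numpy, scipy, OpenCV 4.12 (cv2) and the standard library are available. Lean on these libraries where they do the work, as an engineer would, in place of code of your own. Each camera call takes 0.05 s, during which the arm holds its last target. There are 200 camera calls.

### The job

Four flip lids stand open on the black sachet caddy, and a fifth beside the steel shaker that stands in the end well. Starting at the end away from the shaker, run your fingertips along the row just over the caddy's top so that the four lids are tipped over and shut flat one after the other, then take the hand away. Leave the lid beside the shaker standing open, do not bend any lid backwards, and do not lift or shift the shaker or anything else on the counter.

Things in the scene. Friction and masses are not known exactly. Their poses are not given: they have to be found in the camera images.
- caddy: Black sachet caddy fixed to the counter, 92 mm (its x) by 318 mm (its y), 60 mm high. Origin: centre of its underside, z up. Five wells in a row, centres at y = -124, -62, 0, 62, 124 mm, each with a plain grey flip lid hinged along x at rim height, 27 mm to the -y side of the well's centre. Lids fall towards +y to shut. The fifth well (y = +124 mm) holds the shaker.
- row_start (a point): fixed point on the caddy: middle of lid1's hinge line, at the height of a shut lid's top (64 mm over the counter); axes as the caddy's
- row_end (a point): fixed point on the caddy: middle of where lid4's free edge lies when shut, at the height of a shut lid's top; axes as the caddy's. The row runs along +y from row_start, 238 mm
- lid1 (a joint): flip lid of well 1 counted from the -y end (y = -124 mm): 0 shut flat, 1.57 upright, grows as it opens, tipping towards -y. 76 mm wide (x), 4 mm thick; free edge 52 mm from the hinge line; shut, its top lies 64 mm over the counter. Stiff hinge (about 0.4 N at the free edge), stays where it is left
- lid2 (a joint): flip lid of well 2 counted from the -y end (y = -62 mm): 0 shut flat, 1.57 upright, grows as it opens, tipping towards -y. 76 mm wide (x), 4 mm thick; free edge 52 mm from the hinge line; shut, its top lies 64 mm over the counter. Stiff hinge (about 0.4 N at the free edge), stays where it is left
- lid3 (a joint): flip lid of well 3 counted from the -y end (y = 0 mm): 0 shut flat, 1.57 upright, grows as it opens, tipping towards -y. 76 mm wide (x), 4 mm thick; free edge 52 mm from the hinge line; shut, its top lies 64 mm over the counter. Stiff hinge (about 0.4 N at the free edge), stays where it is left
- lid4 (a joint): flip lid of well 4 counted from the -y end (y = 62 mm): 0 shut flat, 1.57 upright, grows as it opens, tipping towards -y. 76 mm wide (x), 4 mm thick; free edge 52 mm from the hinge line; shut, its top lies 64 mm over the counter. Stiff hinge (about 0.4 N at the free edge), stays where it is left
- shaker_lid (a joint): same lid on the fifth well, beside the shaker; stands open at about 1.6 and is to stay so
- shaker: steel shaker, 38 mm wide, 100 mm high, standing loose in the fifth well, its head 44 mm above the caddy's rim; origin: centre of its underside
- bowl: bystander: steel bowl, 100 mm wide, 45 mm high, loose; origin on its underside, or its length axis if lying
- jar: bystander: small capped jar, 52 mm wide, 60 mm high, loose; origin on its underside, or its length axis if lying
- spatula: bystander: spatula lying flat, loose; origin on its underside, or its length axis if lying
- cup: bystander: white cup without handle, 64 mm wide, 60 mm high, loose; origin on its underside, or its length axis if lying
- sauce: bystander: amber sauce bottle, 56 mm wide, 170 mm high, loose; origin on its underside, or its length axis if lying
- spoon: bystander: spoon lying flat, loose; origin on its underside, or its length axis if lying

How it is judged (in metres and radians):
On the way, in this order (a step that is already met when the one before it is completed fails the run):
1. the first lid from the end away from the shaker is tipped over, nearly shut (below 0.35 rad) (value of joint lid1 below 0.35 rad), for 0.05 s.
2. the second lid from the end away from the shaker is tipped over, nearly shut (below 0.35 rad) (value of joint lid2 below 0.35 rad), for 0.05 s.
3. the third lid from the end away from the shaker is tipped over, nearly shut (below 0.35 rad) (value of joint lid3 below 0.35 rad), for 0.05 s.
4. the fourth lid from the end away from the shaker is tipped over, nearly shut (below 0.35 rad) (value of joint lid4 below 0.35 rad), for 0.05 s.
At the end, for the whole second after the job is handed in: The first four lids are shut (each within 0.15 rad of flat), the shaker's lid still stands open (1.2 to 2.0 rad), and the shaker stands upright in its well within 20 mm of where it was (value of joint each of lid1, lid2, lid3, lid4 below 0.15 rad and value of joint shaker_lid between 1.2 and 2 rad and distance of shaker from where it was at the start of the episode below 0.02 m and angle between shaker's own z axis and vertical below 0.15 rad); the robot touches nothing.
It fails at once if a lid is bent back beyond its normal open position (more than 2.2 rad) (value of joint any of lid1, lid2, lid3, lid4, shaker_lid above 2.2 rad).
It fails at once if the shaker's lid is swung (below 1.1 rad) (value of joint shaker_lid below 1.1 rad).
It fails at once if the shaker is lifted, carried or knocked (moved over 25 mm) (distance of shaker from where it was at the start of the episode above 0.025 m).
It fails at once if a bystander is lifted, carried or pushed (moved over 30 mm) (distance of any of bowl, jar, spatula, cup, sauce, spoon from where it was at the start of the episode above 0.03 m).
It also fails if it takes over 37 s, if anything falls off the work surface, if the arm or the gripper's body presses on something with over 40 N, if the wrist force passes 120 N, or if a joint passes its speed limit or range.

## Working session

There is one attempt and no reset: what is moved stays moved. The work goes in short steps, Python scripts to look and compute and a tool call to move; the robot and the scene stay as the last step left them, time stands still between calls to the robot, and variables do not carry over. Pictures are saved under pics/ and viewed, at most 10 in all, crops included, and the job is handed in when it is done.

Besides the shell and the picture viewer there is one more tool, called after "Request:" in YAML: its name, and indented under it one key for each argument. servo_tool: Moves the arm, as the interface text tells. Its arguments: {"type":"object","properties":{"steps":{"type":"array"}},"required":["steps"]}

```bash
mkdir -p pics; cat > h.py <<'E'
import numpy as np, cv2
from workcell import sensors, imaging
def cloud(d):
    h,w=d["range_z"].shape; f=h/2/np.tan(np.radians(d["vertical_fov"])/2)
    v,u=np.mgrid[:h,:w]; z=d["range_z"]
    P=np.stack([(u-d["cx"])/f*z,(v-d["cy"])/f*z,z],-1).reshape(-1,3)
    R,_=cv2.Rodrigues(np.array(d["rvec"],float)); t=np.array(d["tvec"],float).reshape(3)
    return ((P-t)@R).reshape(h,w,3)
E
python3 - <<'E'
from h import *
for n in("top","side"):
    d=imaging.get_image(n); cv2.imwrite(f"pics/{n}0.png",d["color"]); np.savez(f"{n}0.npz",c=cloud(d),z=d["range_z"])
    print(n,d["vertical_fov"],d["tvec"])
o=sensors.get_obs(); print(o["t"],o["ee_pos"],o["orientation"],o["width"])
E
```

```text
top 48.118397778342704 [ 88.81815931 590.6633153  894.81609163]
side 52.58677302045464 [-504.29256676  224.58339834  566.81997753]
0.1 [ 219.34682905 -584.73883649  222.02296191] [-3.08992411e+00 -5.60378411e-01  3.15106549e-04] 87.82764613628056
```

View pics/top0.png

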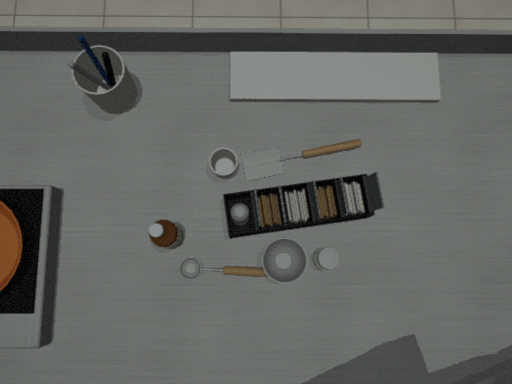

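View pics/side0.png

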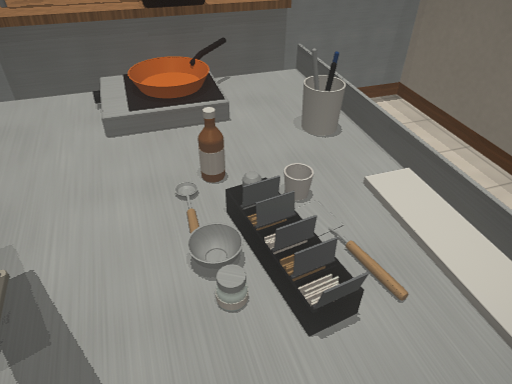

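The top view shows the caddy running from the shaker well at (240,212) to lid1 at (373,190), with lid1 leaning back. The bowl at (284,261) and jar at (328,260) are close on the near side, and the cup (224,163) and spatula (262,164) are on the far side. The side view shows five open lids.

```bash
python3 - <<'E'
from h import *
c=np.load("top0.npz")["c"]
for n,(u,v) in dict(shaker=(240,212),lid1=(374,190),bowl=(284,261),jar=(328,260),cup=(224,158),counter=(420,250),sauce=(156,231)).items(): print(n,c[v,u].round(1))
s=np.load("side0.npz")["c"]
P=np.vstack([c[170:245,215:390].reshape(-1,3),s[160:330,215:365].reshape(-1,3)])
# caddy rim: points in z 55..65
q=c[170:245,215:390].reshape(-1,3); q=q[(q[:,2]>54)&(q[:,2]<66)]
r=cv2.minAreaRect(q[:,:2].astype(np.float32)); print(r, cv2.boxPoints(r).round(0).tolist())
np.save("P.npy",P)
E
```

```text
shaker [551.  121.7 104.4]
lid1 [ 598.4 -158.4   96.8]
bowl [453.3  24.7   5.9]
jar [454.2 -63.9  61.7]
cup [690.4 161.1   6.1]
counter [ 4.775e+02 -2.861e+02 -4.000e-01]
sauce [506.7 277.7 169.3]
((598.7266845703125, 5.9382476806640625), (144.4269256591797, 326.42950439453125), 8.246434211730957) [[504.0, 157.0], [551.0, -166.0], [694.0, -145.0], [647.0, 178.0]]
```

```bash
python3 - <<'E'
from h import *
c=np.load("top0.npz")["c"]
q=c[170:245,215:390].reshape(-1,3); q=q[(q[:,2]>56)&(q[:,2]<63)]
# keep near the line
q=q[(q[:,0]<645)&(q[:,0]>490)]
q=q[~((q[:,1]>120)&(q[:,0]>615))]
r0=cv2.minAreaRect(q[:,:2].astype(np.float32)); print(r0,cv2.boxPoints(r0).round(0).tolist())
b=cv2.boxPoints(r0)
# axis direction along long side with +y world
e=[b[1]-b[0],b[2]-b[1]]; y=max(e,key=np.linalg.norm); y=y/np.linalg.norm(y); y*=np.sign(y[1]); x=np.array([y[1],-y[0]])
o=np.array(r0[0]); print("yaxis",y,"xaxis",x)
P=np.load("P.npy"); L=np.c_[(P[:,:2]-o)@x,(P[:,:2]-o)@y,P[:,2]]
m=(abs(L[:,0])<36)&(abs(L[:,1])<230)&(L[:,2]>66)
L=L[m]
for i,w in enumerate((-124,-62,0,62,124)):
    h=w-27; k=L[(abs(L[:,1]-h)<32)&(abs(L[:,0])<30)]
    for z in range(68,120,8):
        s=k[(k[:,2]>=z)&(k[:,2]<z+8)]
        if len(s)>3: print(i+1,z,len(s),"dy from hinge: med %.1f p10 %.1f p90 %.1f"%tuple(np.percentile(s[:,1]-h,[50,10,90])), "zmax %.0f x %.0f..%.0f"%(s[:,2].max(),s[:,0].min(),s[:,0].max()))
E
```

```text
((573.7890625, -2.235870361328125), (92.67671966552734, 317.3917236328125), 8.255615234375) [[505.0, 148.0], [551.0, -166.0], [642.0, -153.0], [597.0, 161.0]]
yaxis [-0.14358944  0.9896373 ] xaxis [0.9896373  0.14358944]
1 68 119 dy from hinge: med -5.5 p10 -6.8 p90 -2.0 zmax 76 x -30..29
1 76 121 dy from hinge: med -7.1 p10 -8.6 p90 -3.8 zmax 84 x -30..30
1 84 119 dy from hinge: med -9.2 p10 -10.1 p90 -5.6 zmax 92 x -29..30
1 92 119 dy from hinge: med -10.7 p10 -12.1 p90 -7.3 zmax 100 x -30..30
1 100 136 dy from hinge: med -12.5 p10 -13.7 p90 -8.7 zmax 108 x -30..30
1 108 191 dy from hinge: med -12.9 p10 -14.3 p90 -11.0 zmax 116 x -29..30
2 68 128 dy from hinge: med -2.9 p10 -3.7 p90 0.1 zmax 76 x -30..30
2 76 134 dy from hinge: med -2.5 p10 -3.2 p90 0.4 zmax 84 x -29..30
2 84 129 dy from hinge: med -2.1 p10 -2.9 p90 0.9 zmax 92 x -30..29
2 92 140 dy from hinge: med -1.8 p10 -2.7 p90 1.2 zmax 100 x -30..30
2 100 144 dy from hinge: med -1.3 p10 -2.1 p90 1.4 zmax 108 x -30..29
2 108 188 dy from hinge: med -0.1 p10 -1.7 p90 1.7 zmax 116 x -30..30
3 68 117 dy from hinge: med -4.0 p10 -5
[... 505 characters left out ...]
4 x -29..30
4 84 117 dy from hinge: med 0.4 p10 -0.8 p90 1.5 zmax 92 x -30..29
4 92 119 dy from hinge: med 1.4 p10 0.4 p90 2.4 zmax 100 x -29..29
4 100 123 dy from hinge: med 2.5 p10 1.3 p90 3.4 zmax 108 x -30..30
4 108 153 dy from hinge: med 4.1 p10 2.7 p90 6.0 zmax 115 x -29..30
5 68 103 dy from hinge: med -4.2 p10 -5.3 p90 -1.2 zmax 76 x -30..30
5 76 101 dy from hinge: med -4.7 p10 -6.3 p90 -1.7 zmax 84 x -30..30
5 84 118 dy from hinge: med -5.0 p10 -6.4 p90 22.0 zmax 92 x -30..28
5 92 228 dy from hinge: med 15.5 p10 -6.6 p90 26.6 zmax 100 x -29..30
5 100 238 dy from hinge: med 20.5 p10 -7.7 p90 29.9 zmax 108 x -30..30
5 108 144 dy from hinge: med -6.5 p10 -7.9 p90 -4.5 zmax 116 x -30..29
```

Request:
servo_tool:
  steps:
    - [[0.024,0.024,0],[0,0,-3.1],-1]
    - [[0.024,0.024,0],[0,0,-3.1],-1]
    - [[0.024,0.024,0],[0,0,-3.1],-1]
    - [[0.024,0.024,0],[0,0,-3.1],-1]
    - [[0.024,0.024,0],[0,0,0],-1]
    - [[0.024,0.024,0],[0,0,0],-1]
    - [[0.024,0.024,0],[0,0,0],-1]
    - [[0.024,0.024,0],[0,0,0],-1]

```text
t: 0.77
ee_pos: [412.2, -391.7, 222.4]
orientation: [-3.133, -0.223, 0.001]
ft_force: [0.2, -0.2, 0.6]
width: 38.1
grasp_force: 0.0
```

Request:
servo_tool:
  steps:
    - [[0.024,0.024,0],[0,0,0],-1]
    - [[0.024,0.024,0],[0,0,0],-1]
    - [[0.024,0.024,0],[0,0,0],-1]
    - [[0.024,0.024,0],[0,0,0],-1]
    - [[0.024,0.024,0],[0,0,0],-1]
    - [[0.024,0.022,0],[0,0,0],-1]
    - [[0.024,0.018,0],[0,0,0],-1]
    - [[0,0,0],[0,0,0],-1]

```text
t: 1.43
ee_pos: [582.9, -229.9, 222.4]
orientation: [-3.133, -0.229, -0.003]
ft_force: [-0.4, -0.3, -0.5]
width: 0.8
grasp_force: 0.0
```

Request:
servo_tool:
  steps:
    - [[0.02,0.02,-0.02],[0,0,0],-1]
    - [[0,0,-0.03],[0,0,0],-1]
    - [[0,0,-0.03],[0,0,0],-1]
    - [[0,0,-0.03],[0,0,0],-1]
    - [[0,0,-0.02],[0,0,0],-1]
    - [[0,0,-0.015],[0,0,0],-1]
    - [[0,0,-0.008],[0,0,0],-1]
    - [[0,0,0],[0,0,0],-1]

```text
t: 2.1
ee_pos: [597.7, -213.1, 67.5]
orientation: [-3.132, -0.223, 0.006]
ft_force: [0.3, -0.2, -0.0]
width: 0.7
grasp_force: 0.0
```

```bash
python3 - <<'E'
from h import *
d=imaging.get_image("side"); cv2.imwrite("pics/s1.png",cv2.resize(d["color"][120:384,200:500],(800,704))[:600])
c=cloud(d).reshape(-1,3); o=np.array([573.8,-2.2]); y=np.array([-.1436,.9896]); x=np.array([.9896,.1436])
L=np.c_[(c[:,:2]-o)@x,(c[:,:2]-o)@y,c[:,2]]
k=L[(abs(L[:,0])<40)&(L[:,1]<-175)&(L[:,1]>-260)&(L[:,2]>55)&(L[:,2]<150)]
for z in range(60,150,10):
    s=k[(k[:,2]>=z)&(k[:,2]<z+10)]
    if len(s):print(z,len(s),s.min(0).round(1),s.max(0).round(1))
e=np.array(sensors.get_obs()["ee_pos"]); print(e,(e[:2]-o)@x,(e[:2]-o)@y)
E
```

```text
60 12 [ -18.6 -220.    67.7] [  -1.8 -202.4   69.8]
70 94 [ -19.3 -221.2   70. ] [   4.4 -202.6   80. ]
80 102 [ -19.2 -221.3   80. ] [   4.6 -202.6   90. ]
90 83 [ -19.1 -222.1   90.1] [   4.7 -202.9  100. ]
100 94 [ -19.2 -223.4  100.1] [ 1.00e-01 -2.01e+02  1.10e+02]
110 60 [ -19.1 -224.8  110.1] [  -7.  -201.   119.6]
120 4 [ -17.7 -225.2  121.2] [ -11.3 -224.6  122.5]
140 18 [ -18.1 -238.2  142.1] [  -7.3 -237.   149.8]
[ 598.72527611 -213.35373204   69.01747368] -5.655622684573125 -212.53700287473822
```

View pics/s1.png

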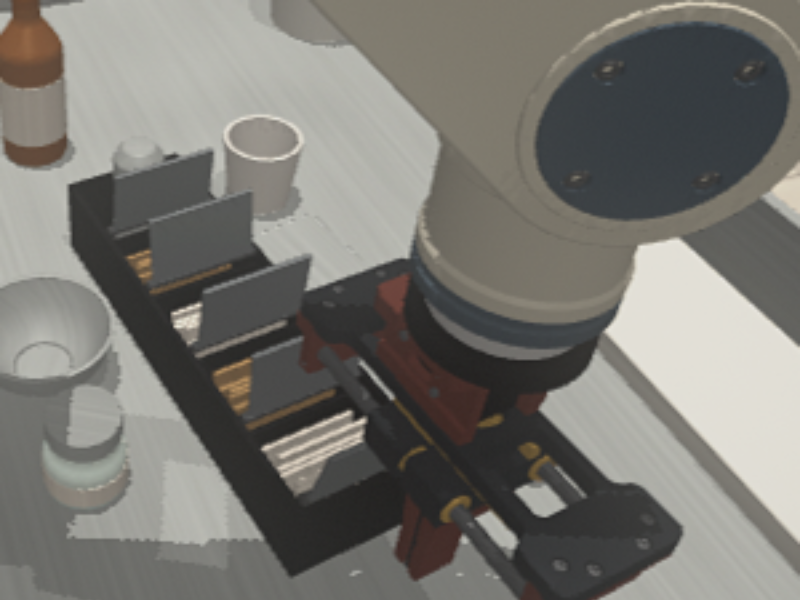

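The fingertip is about 68 mm up, its front at local y ≈ -202, behind lid1, and the body is clear above the lids. In the picture the blade is at (430,550) and the upright lids run from (350,380) to (160,190). I'm starting the sweep.

Request:
servo_tool:
  steps:
    - [[-0.001,0.01,0],[0,0,0],-1]
    - [[-0.001,0.01,0],[0,0,0],-1]
    - [[-0.001,0.01,0],[0,0,0],-1]
    - [[-0.001,0.01,0],[0,0,0],-1]
    - [[-0.001,0.01,0],[0,0,0],-1]
    - [[-0.001,0.01,0],[0,0,0],-1]
    - [[-0.001,0.01,0],[0,0,0],-1]
    - [[-0.001,0.01,0],[0,0,0],-1]

```text
t: 2.82
ee_pos: [591.4, -131.9, 69.8]
orientation: [-3.133, -0.224, -0.0]
ft_force: [-0.2, -0.2, 0.4]
width: 0.6
grasp_force: 0.2
```

Request:
servo_tool:
  steps:
    - [[-0.0015,0.01,-0.001],[0,0,0],-1]
    - [[-0.0015,0.01,0],[0,0,0],-1]
    - [[-0.0015,0.01,0],[0,0,0],-1]
    - [[-0.0015,0.01,0],[0,0,0],-1]
    - [[-0.0015,0.01,0],[0,0,0],-1]
    - [[-0.0015,0.01,0],[0,0,0],-1]
    - [[-0.0015,0.01,0],[0,0,0],-1]
    - [[-0.0015,0.01,0],[0,0,0],-1]

```text
t: 3.48
ee_pos: [579.2, -52.0, 68.6]
orientation: [-3.133, -0.223, 0.0]
ft_force: [-0.4, 0.2, -0.1]
width: 0.5
grasp_force: 0.1
```

```bash
python3 - <<'E'
from h import *
d=imaging.get_image("side"); cv2.imwrite("pics/s2.png",cv2.resize(d["color"][120:384,200:500],(800,704))[:600])
zs=[]
for i in range(4): 
    e=np.array(sensors.get_obs()["ee_pos"]); zs.append(e); imaging.get_image("top")
print(np.array(zs).round(1))
E
```

```text
[[578.7 -50.6  68.5]
 [579.  -51.5  68.5]
 [579.3 -52.2  68.6]
 [579.5 -52.8  68.7]]
```

View pics/s2.png

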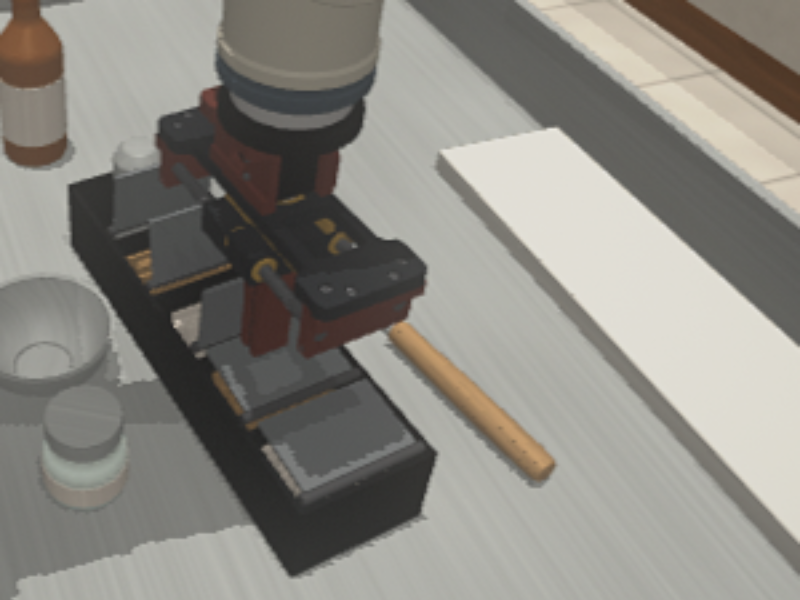

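Lid1 (340,430) and lid2 (290,365) are down. The fingers at (265,320) have just reached lid3, so I'm continuing.

Request:
servo_tool:
  steps:
    - [[-0.0015,0.01,-0.001],[0,0,0],-1]
    - [[-0.0015,0.01,0],[0,0,0],-1]
    - [[-0.0015,0.01,0],[0,0,0],-1]
    - [[-0.0015,0.01,0],[0,0,0],-1]
    - [[-0.0015,0.01,0],[0,0,0],-1]
    - [[-0.0015,0.01,0],[0,0,0],-1]
    - [[-0.0015,0.01,0],[0,0,0],-1]
    - [[-0.0015,0.01,0],[0,0,0],-1]

```text
t: 4.4
ee_pos: [567.3, 27.7, 67.8]
orientation: [3.133, 0.225, -0.0]
ft_force: [0.7, -3.4, 0.5]
width: 0.4
grasp_force: 1.3
```

Request:
servo_tool:
  steps:
    - [[-0.001,0.007,0],[0,0,0],-1]
    - [[-0.001,0.007,0],[0,0,0],-1]
    - [[-0.001,0.007,0],[0,0,0],-1]
    - [[-0.001,0.007,0],[0,0,0],-1]
    - [[0,0.005,0],[0,0,0],-1]
    - [[0,0,0],[0,0,0],-1]
    - [[0,0,0],[0,0,0],-1]
    - [[0,0,0],[0,0,0],-1]

```text
t: 5.07
ee_pos: [563.5, 59.7, 67.6]
orientation: [-3.134, -0.223, 0.0]
ft_force: [0.1, -0.5, 0.8]
width: 0.2
grasp_force: 0.0
```

```bash
python3 - <<'E'
from h import *
d=imaging.get_image("side"); cv2.imwrite("pics/s3.png",cv2.resize(d["color"][120:384,200:500],(800,704))[:600])
e=np.array(sensors.get_obs()["ee_pos"]);print(e,(e[:2]-[573.8,-2.2])@[-.1436,.9896])
E
```

```text
[563.46476013  59.59544926  67.58906467] 62.63691703673631
```

View pics/s3.png

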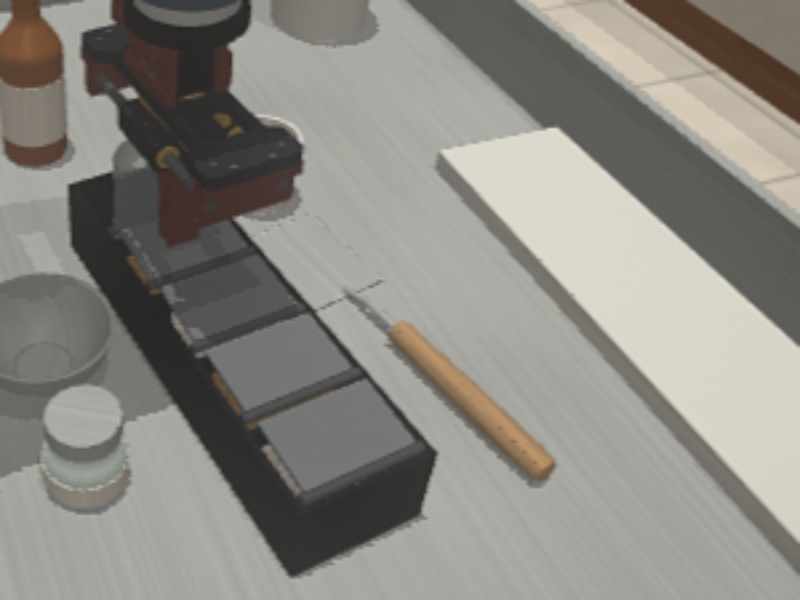

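All four lids are down, and the shaker lid at (135,190) still stands. I'll make a small final press, then lift off and back away.

Request:
servo_tool:
  steps:
    - [[0,0.004,-0.001],[0,0,0],-1]
    - [[0,0,-0.001],[0,0,0],-1]
    - [[0,0,0],[0,0,0],-1]
    - [[0,-0.006,0.01],[0,0,0],-1]
    - [[0,-0.005,0.03],[0,0,0],-1]
    - [[0,-0.005,0.035],[0,0,0],-1]
    - [[0,0,0.035],[0,0,0],-1]
    - [[0,0,0.035],[0,0,0],-1]

```text
t: 5.78
ee_pos: [563.1, 47.0, 212.8]
orientation: [3.134, 0.222, -0.0]
ft_force: [1.0, 0.4, -0.2]
width: 0.4
grasp_force: 0.0
```

Request:
servo_tool:
  steps:
    - [[0,-0.03,0.02],[0,0,0],-1]
    - [[0,-0.04,0],[0,0,0],-1]
    - [[0,-0.04,0],[0,0,0],-1]
    - [[0,-0.04,0],[0,0,0],-1]
    - [[0,-0.04,0],[0,0,0],-1]
    - [[0,-0.04,0],[0,0,0],-1]
    - [[0,-0.03,0],[0,0,0],-1]
    - [[0,0,0],[0,0,0],-1]

```text
t: 6.45
ee_pos: [563.1, -217.7, 231.6]
orientation: [3.132, 0.216, 0.002]
ft_force: [-0.5, -0.2, -0.5]
width: 0.7
grasp_force: 0.0
```

```bash
python3 - <<'E'
from h import *
d=imaging.get_image("side"); cv2.imwrite("pics/s4.png",cv2.resize(d["color"][120:384,200:500],(800,704))[:600])
s=cloud(d).reshape(-1,3); c=cloud(imaging.get_image("top")).reshape(-1,3); P=np.vstack([s,c])
o=np.array([573.8,-2.2]); y=np.array([-.1436,.9896]); x=np.array([.9896,.1436])
L=np.c_[(P[:,:2]-o)@x,(P[:,:2]-o)@y,P[:,2]]
for w in (-124,-62,0,62):
    h=w-27; k=L[(abs(L[:,0])<32)&(L[:,1]>h+3)&(L[:,1]<h+48)&(L[:,2]>50)&(L[:,2]<100)]
    print(w,len(k),np.polyfit(k[:,1]-h,k[:,2],1).round(3))
k=L[(abs(L[:,0])<32)&(L[:,1]>80)&(L[:,1]<102)&(L[:,2]>70)&(L[:,2]<120)]
print("lid5",len(k),np.polyfit(k[:,2],k[:,1],1)); print(sensors.get_obs()["ee_pos"])
E
```

```text
-124 1647 [ 0.076 64.381]
-62 1447 [ 0.066 64.353]
0 1311 [6.2000e-02 6.4452e+01]
62 1196 [3.3000e-02 6.4415e+01]
lid5 664 [-5.86970791e-02  9.69351085e+01]
[ 562.93549971 -213.39058575  231.06652536]
```

View pics/s4.png

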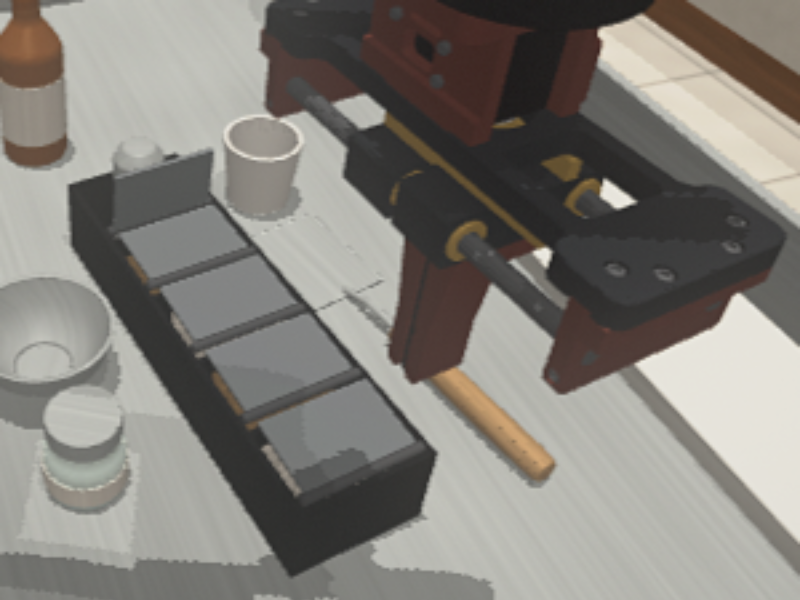

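All four lids lie flat (fitted slopes 0.08 rad or less). The shaker lid (160,190) and the shaker look untouched, and the hand is clear.

```bash
python3 -c "
from workcell import close_job; print(close_job())"
```

```text
the job is handed in; nothing more can be done
None
```

Lids 1 to 4 were tipped shut in order (within about 0.08 rad of flat), the shaker and its open lid look undisturbed, the hand is clear, and the job is handed in; no verdict came back.

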